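# Latch the sample-well gate of a microscope dock

### The arm

A 6-joint arm with a two-finger parallel gripper is mounted at the origin on the work surface. World frame = base frame: x ahead of the robot, y to its left, z up, the work surface at z = 0. Lengths are in m, angles in rad, forces in N, time in s.
With the tool pointing down it reaches from about 0.375 to 0.925 m from the base axis. Payload 5.7 kg.
Tool frame: the origin (TCP) lies at the very end of the fingers, on their centre line; the grasp point (between the pads) lies 19 mm behind it; z points along the fingers, y is the line along which they close (so a half turn about z gives the same grasp; the last joint's range is limited). The gripper opens to 85 mm and grips with 20 to 120 N. Pads are 22 mm wide; open, the fingers measure 114 mm over their backs; the gripper's body (76 mm by 85 mm) begins 54 mm behind the grasp point. The pads swing forward as they close: fully open they stand 13 mm farther back than shut.
Start: joints at [-1.395, 0.359, 1.51, -0, 1.272, -0.115], TCP at [0.172, -0.575, 0.231] pointing down, gripper open.
Joint ranges: [-2.97, 2.97], [-1.01, 2.36], [0.21, 2.38], [-0.96, 4.11], [0.2, 2.71], [-2.98, 2.98]. Speed limits (rad/s): [2.39, 2.39, 3.14, 3.14, 3.14, 3.14].

### API

Orientations are given as a unit quaternion [x, y, z, w].
In Python, from bench import r, camrig, workorder, monitor gives the robot as it stands (r), with the cameras (camrig), the job (workorder) and the readings (monitor).
- The arm moves only by the shell command python3 steer.py 'ROWS' [FORCE]. ROWS is a JSON list of rows, 1 to 5 of them, each an object with the fields aperture (the finger opening in m), sx, sy, sz (the shift in fractions of the full range, 1 being 0.75 m), spin (a turn about the tool's z in shares of 4 rad (1.0 is 4 rad)); a field left out counts as zero (the opening has to be given); each row is the pose to reach, as a shift and turn from the pose commanded when the command began, along the tool's axes at that moment; what a row does not reach only later rows make up. A row lasts 1/10 s, in which the tool goes at most 0.05 m and 0.15 rad, less where a joint would pass 70% of its speed; a pose out of reach is approached as far as the arm can. The fingers move at their own pace and stop on an object; FORCE is the grip in N (left out, the last holds). Time passes only in rows, so rows that do not move let the fingers close. It prints the time, the measured TCP pose, the force, the opening and the grip force at its end. A shift or turn number past 1, either way, is cut back to 1. Input that does not fit is refused with a message, and nothing moves.
- monitor.get_obs(): the state, without advancing time (a new reading comes with each control period).
- camrig.snapshot(name): name is "scene" or "side" or "wrist"; returns a dict with "img" (420x560x3 uint8, blue, green, red), "fx", "fy", "cx", "cy" (pixels), "camera_from_world" (4x4, takes a point from world to camera coordinates). Camera axes: x right, y down, z forward; pixel columns grow to the right and rows downward; lengths in m; the calibration is good to about 2 mm. A picture is of the moment at which its call begins. There is no depth.
- workorder.close_job(): hands the job in; it is judged then, once.
The state is a dict: "time_s": time; "qpos": joint angles; "qd": joint speeds; "joint_efforts": joint torques, N m; "eef_pos": TCP position; "tcp_rot": TCP orientation; "ft_force": force on the tool from outside, world axes, zero at the start; "ft_torque": the same for the moment, N m; "opening": finger opening in m; "grasp_force": force on a finger pad.
Only numpy, scipy, OpenCV 4.12 (cv2) and the standard library are available. Lean on these libraries where they do the work, as an engineer would, in place of code of your own. Each camera call takes 0.05 s, during which the arm holds its last target. There are 200 camera calls.

### The job

The sliding steel gate over the sample well of the microscope dock has been left open. Push it shut, without ramming it, until the spring catch drops behind it, then let go. Leave the small things lying around the dock where they are.

Things in the scene. Friction and masses are not known exactly. Their poses are not given: they have to be found in the camera images.
- dock: Fixed black base, 170 (x) by 380 (y) mm; origin: centre of its underside, on the table. The gate shuts along the dock's own +y, on runners 20 mm above the table; rails with lips (x = 34 to 52 mm both sides, top 34 mm up) hold it down and straight. The open sample well is at y = 85 to 140 mm. A grey keeper frame clamped on it carries bridge, catch and end stop.
- bridge (a point): Mark on the dock at the mean place of the bridge's centre, 58 mm up. The frame may be clamped up to 8 mm either way along dock y from the mean; this is not reported. The bridge spans the gate: 150 mm (x), 20 mm (y), underside 50, top 66 mm above the table. The gate's lugs pass under it, fingers do not. It has a catch housing on its +y side, x = 18 to 34 mm, out to 25 mm from this point in y.
- stop (a point): Mark on the dock at the mean place of the sprung rubber buffer's face (dock y = 143 mm), where the gate's nose first meets it; the true one is shifted with the frame by up to 8 mm. The end stop, 46 mm high, is 9 mm beyond. The catch drops when the gate has pressed the buffer in about 4 mm (gate origin at dock y = 72 mm, +-8), so the shut place must be felt, or seen from the catch.
- gate: Loose 0.5 kg steel plate, captive in the rails, 80 (x) by 150 (y) by 8 mm; origin: centre of its underside, axes as the dock's; starts with it at dock y = -68 to -43 mm. On top, 46 mm above the table, two lugs to push on, 32 mm (x) by 8 mm (y), 18 mm high. Sliding takes 5 to 14 N (friction varies); a 4 mm ramp at its tail, driven under the catch, and the buffer take up to about 25 N.
- rear_lug (a point): Centre of the top of the rear lug, at gate y = -55 mm. Fingers pushing here meet the bridge before the gate is shut.
- front_lug (a point): Centre of the top of the front lug, at gate y = +45 mm. At the start it is under or just past the bridge, with no room for fingers behind it; once the rear lug has been pushed close to the bridge there is room. Pressing on a lug with more than 50 N counts as ramming.
- catch (a joint): Height of the sprung vertical catch pin at the bridge, m: about 0.006 while it rides on the gate, 0.010 on the gate's ramp, 0 when it has dropped behind the gate's tail. A round 16 mm knob on top of it (dock x = 26 mm, up to 90 mm above the table) falls visibly with it.
- jar: Small glass specimen jar with a white lid, 44 mm across, 55 mm high, standing beside the dock; origin under its centre. Not to be disturbed.
- driver: Screwdriver with a black handle, 150 mm long, lying beside the dock; not to be disturbed.
- mount: Brass specimen mount, foot 36 mm across, 35 mm high, standing beside the dock; origin under its centre. Not to be disturbed.

How it is judged:
At the end, for the whole second after the job is handed in: the catch pin has dropped to within 2 mm of its lowest place behind the gate's tail, with the gate shut over the well (its origin more than 55 mm along the dock's +y) and at rest (value of joint catch below 0.002 m and y of gate in the frame of dock above 0.055 m and linear speed of gate below 0.01 m/s); the robot touches nothing.
It fails at once if the gate is rammed: the robot presses on it with more than 50 N (contact force between the arm and gate above 50 N).
It fails at once if the jar is moved more than 20 mm or tipped (distance of jar from where it was at the start of the episode above 0.02 m or angle between jar's own z axis and vertical above 0.5 rad).
It fails at once if the screwdriver is moved more than 20 mm (distance of driver from where it was at the start of the episode above 0.02 m).
It fails at once if the mount is moved more than 20 mm or tipped (distance of mount from where it was at the start of the episode above 0.02 m or angle between mount's own z axis and vertical above 0.5 rad).
It also fails if it takes over 58 s, if anything falls off the work surface, if the arm or the gripper's body presses on something with over 40 N, if the wrist force passes 120 N, or if a joint passes its speed limit or range.

## Working session

There is one attempt and no reset: what is moved stays moved. The work goes in short steps, Python scripts to look and compute and a shell command to move; the robot and the scene stay as the last step left them, time stands still between calls to the robot, and variables do not carry over. Pictures are saved under pics/ and viewed, at most 10 in all, crops included, and the job is handed in when it is done.

```bash
ls; mkdir -p pics; python3 - <<'E'
from bench import r, camrig, workorder, monitor
import cv2,numpy as np
for n in("scene","side"):
    s=camrig.snapshot(n); cv2.imwrite(f"pics/{n}0.png",s["img"]); print(n,s["fx"],s["cx"],s["cy"],np.round(s["camera_from_world"],3).tolist())
o=monitor.get_obs(); print(o["time_s"],o["eef_pos"],o["tcp_rot"],o["ft_force"])
E
```

```text
bench.py
pics
steer.py
scene 478.236907467149 284.0844074358279 213.4403203901439 [[0.785, 0.62, -0.003, -0.449], [0.435, -0.553, -0.711, -0.163], [-0.442, 0.556, -0.704, 1.082], [0.0, 0.0, 0.0, 1.0]]
side 406.5115390683572 283.66566926299197 205.62328063956772 [[0.825, -0.565, -0.014, -0.433], [-0.374, -0.526, -0.764, 0.29], [0.424, 0.635, -0.646, 0.413], [0.0, 0.0, 0.0, 1.0]]
0.1 [ 0.17190354 -0.57419368  0.23051623] [ 9.89448334e-01  1.44883601e-01 -2.10209855e-05 -8.57950184e-04] [ 0.38717623  0.59922113 -0.38504519]
```

View pics/scene0.png

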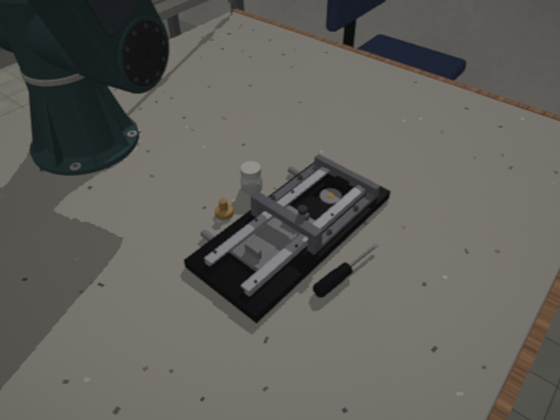

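View pics/side0.png

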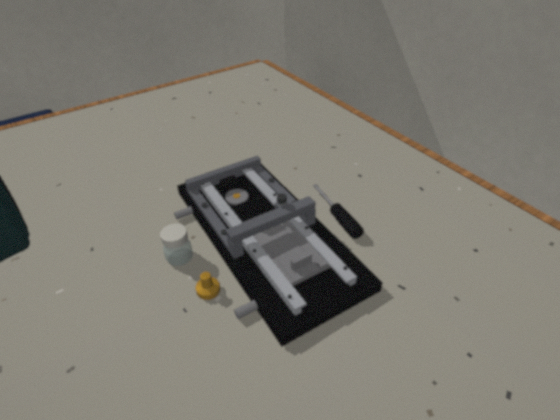

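The scene picture shows the dock with corners at about (186,262), (257,318), (390,190) and (317,157). The rear lug is near (252,250). The jar and mount are on the dock's near side, and the driver is on the far side. I'll enlarge both views.

```bash
python3 - <<'E'
import cv2
a=cv2.imread("pics/scene0.png")[145:325,175:400]; b=cv2.imread("pics/side0.png")[150:350,165:390]
for n,i,k in(("sc",a,3.3),("si",b,3)):
    i=cv2.resize(i,None,fx=k,fy=k,interpolation=cv2.INTER_CUBIC); i=cv2.convertScaleAbs(i,alpha=1.6,beta=15); cv2.imwrite(f"pics/{n}1.png",i); print(i.shape)
E
```

```text
(594, 742, 3)
(600, 675, 3)
```

View pics/sc1.png

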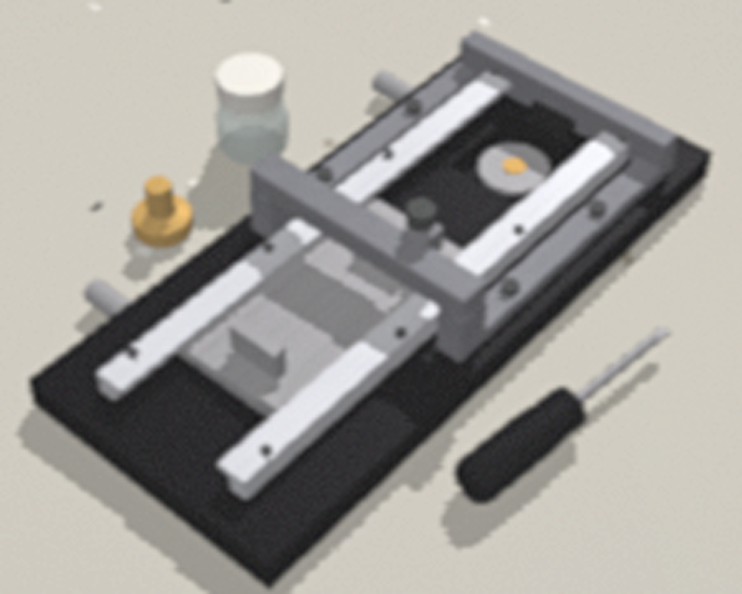

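View pics/si1.png

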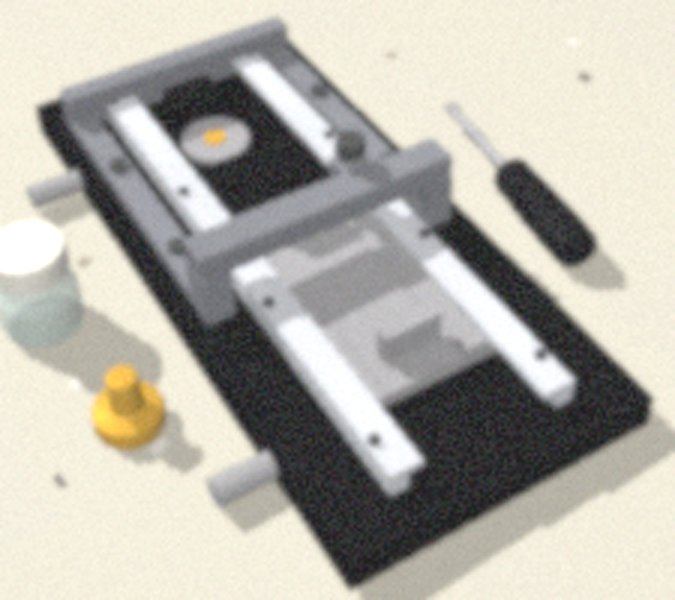

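In the crops, the rear lug's top is centred at about (258,337) in scene and (409,332) in side. The bridge's top ends are at (258,162) and (475,297) in scene, and (192,240) and (440,150) in side. The dock corners are sharp in both views.

```bash
cat > h.py <<'E'
import numpy as np, cv2
from scipy.optimize import least_squares
from bench import r, camrig, workorder, monitor
def cams():
    return {n:camrig.snapshot(n) for n in("scene","side")}
def proj(s,p):
    c=s["camera_from_world"]@np.append(p,1); return np.array([s["fx"]*c[0]/c[2]+s["cx"],s["fy"]*c[1]/c[2]+s["cy"]])
def w(pose,p):
    x,y,a=pose; c,s=np.cos(a),np.sin(a); return np.array([x+c*p[0]-s*p[1],y+s*p[0]+c*p[1],p[2]])
E
python3 - <<'E'
from h import *
C=cams()
sc=lambda u,v:np.array([175+(u+.5)/3.3-.5,145+(v+.5)/3.3-.5]); si=lambda u,v:np.array([165+(u+.5)/3-.5,150+(v+.5)/3-.5])
def res(q):
    pose=q[:3];h=q[3];b=q[4];l=q[5]
    L=[("scene",(-.085,-.19,h),sc(33,383)),("scene",(.085,-.19,h),sc(270,572)),("scene",(.085,.19,h),sc(709,152)),
    ("side",(-.085,-.19,h),si(350,575)),("side",(.085,-.19,h),si(650,400)),("side",(-.085,.19,h),si(38,108)),
    ("scene",(0,l,.046),sc(258,337)),("side",(0,l,.046),si(409,332)),
    ("scene",(-.075,b,.066),sc(258,162)),("scene",(.075,b,.066),sc(472,295)),
    ("side",(-.075,b,.066),si(192,243)),("side",(.075,b,.066),si(440,148))]
    return np.concatenate([proj(C[n],w(pose,p))-t for n,p,t in L])
f=least_squares(res,[.5,-.1,-.8,.018,-.02,-.12]);q=f.x
print(np.round(q,4)); print(np.round(f.fun.reshape(-1,2),1).tolist())
np.save("q.npy",q)
print("lug",w(q[:3],(0,q[5],.046)),"bridge",w(q[:3],(0,q[4],.066)))
from scipy.spatial.transform import Rotation as R
o=monitor.get_obs();print(o["eef_pos"],R.from_quat(o["tcp_rot"]).as_matrix().round(3).tolist(),o["qpos"])
E
```

```text
[ 0.5377  0.073  -0.0505  0.0161 -0.0264 -0.1098]
[[-1.2, 0.3], [-0.4, -0.5], [0.6, 1.0], [-0.6, -1.6], [0.3, 0.5], [-0.8, 1.0], [-1.4, 0.5], [0.9, -2.5], [0.3, -0.9], [1.0, -1.0], [-0.4, 2.5], [1.0, -0.5]]
lug [ 0.53216422 -0.03661993  0.046     ] bridge [0.5363702 0.0466732 0.066    ]
[ 0.17195956 -0.5743717   0.23076283] [[0.958, 0.287, -0.0], [0.287, -0.958, 0.001], [0.0, -0.001, -1.0]] [-1.39506723e+00  3.59237350e-01  1.51103865e+00 -1.08489901e-05
  1.27251995e+00 -1.15074905e-01]
```

The manual's scale: shifts go in shares of 0.75 m and turns go in shares of 4 rad. Converting my numbers, 0.19 m / 0.75 = 0.2533, 0.152 m / 0.75 = 0.2027.

```bash
python3 steer.py '[{"aperture":0, "sx":0.0507, "sy":-0.0387}, {"aperture":0, "sx":0.1013, "sy":-0.0773}, {"aperture":0, "sx":0.152, "sy":-0.116}, {"aperture":0, "sx":0.2027, "sy":-0.1547}, {"aperture":0, "sx":0.2533, "sy":-0.1933}]'; python3 steer.py '[{"aperture":0, "sx":0.0507, "sy":-0.0387}, {"aperture":0, "sx":0.1013, "sy":-0.0773}, {"aperture":0, "sx":0.152, "sy":-0.116}, {"aperture":0, "sx":0.2027, "sy":-0.1547}, {"aperture":0, "sx":0.2533, "sy":-0.1933}]'; python3 steer.py '[{"aperture":0, "sx":0.048, "sy":-0.04, "spin":-0.0375}, {"aperture":0, "sx":0.096, "sy":-0.08, "spin":-0.075}, {"aperture":0, "sx":0.1427, "sy":-0.1173, "spin":-0.1125}, {"aperture":0, "sx":0.1427, "sy":-0.1173, "spin":-0.15}, {"aperture":0, "sx":0.1427, "sy":-0.1173, "spin":-0.1875}]'; python3 steer.py '[{"aperture":0, "spin":-0.0375}, {"aperture":0, "spin":-0.075}, {"aperture":0, "spin":-0.1125}, {"aperture":0, "spin":-0.12}, {"aperture":0, "spin":-0.12}]'
cat > st.py <<'E'
from h import *
from scipy.spatial.transform import Rotation as R
o=monitor.get_obs();q=np.load("q.npy");x,y,a=q[:3]
d=o["eef_pos"]-np.array([x,y,0]);c,s=np.cos(a),np.sin(a)
m=R.from_quat(o["tcp_rot"]).as_matrix()
f=o["ft_force"]
print("t",o["time_s"],"dock xyz",(np.array([c*d[0]+s*d[1],-s*d[0]+c*d[1],d[2]])*1000).round(1),"yaw err",np.arctan2(m[1,0],m[0,0])-a-np.pi/2,"Fdock y,z",-s*f[0]+c*f[1],f[2],"open",o["opening"])
E
python3 st.py
```

```text
time_s: 0.7
eef_pos: [0.3131, -0.3797, 0.2312]
tcp_rot: [0.989, 0.145, 0.0, -0.0]
ft_force: [0.2, -0.6, -0.4]
opening: 0.0122
grasp_force: 0.0
time_s: 1.2
eef_pos: [0.4537, -0.1863, 0.2314]
tcp_rot: [0.989, 0.145, 0.0, 0.0]
ft_force: [0.6, -0.8, -0.4]
opening: -0.0002
grasp_force: 0.0
time_s: 1.7
eef_pos: [0.5308, -0.0713, 0.231]
tcp_rot: [0.865, 0.501, -0.0, -0.0]
ft_force: [0.3, 0.2, -0.1]
opening: 0.0001
grasp_force: 0.0
time_s: 2.2
eef_pos: [0.53, -0.0729, 0.2311]
tcp_rot: [0.725, 0.689, -0.0, -0.0]
ft_force: [-0.1, 0.1, 0.6]
opening: -0.0001
grasp_force: 0.0
t 2.2 dock xyz [  -0.3 -146.2  231.1] yaw err 0.0005984559920266808 Fdock y,z 0.056862240502065245 0.6162512716341205 open -0.00014654000490713675
```

In the tool's units: 0.16 m / 0.75 = 0.2133, 0.13 m / 0.75 = 0.1733.

```bash
python3 steer.py '[{"aperture":0, "sz":0.06}, {"aperture":0, "sz":0.12}, {"aperture":0, "sz":0.1733}, {"aperture":0, "sz":0.2133}, {"aperture":0, "sz":0.2133}]' >/dev/null; python3 steer.py '[{"aperture":0, "sz":0.02}, {"aperture":0, "sz":0.0333}, {"aperture":0, "sz":0.0427}, {"aperture":0, "sz":0.048}, {"aperture":0, "sz":0.048}]'; python3 st.py
python3 - <<'E'
from h import *
C=cams(); a=C["scene"]["img"][145:325,175:400]; b=C["side"]["img"][150:350,165:390]
i=np.hstack([cv2.resize(a,(400,320),interpolation=2),cv2.resize(b,(360,320),interpolation=2)]); cv2.imwrite("pics/down.png",cv2.convertScaleAbs(i,alpha=1.6,beta=15))
E
```

```text
time_s: 3.2
eef_pos: [0.5302, -0.073, 0.0354]
tcp_rot: [0.725, 0.689, 0.0, -0.0]
ft_force: [-0.3, -0.1, -0.0]
opening: -0.0003
grasp_force: 0.0
t 3.2 dock xyz [-1.000e-01 -1.462e+02  3.540e+01] yaw err 0.00034816055306285953 Fdock y,z -0.07218164300477596 -0.035981306825843884 open -0.000342509394776502
```

View pics/down.png

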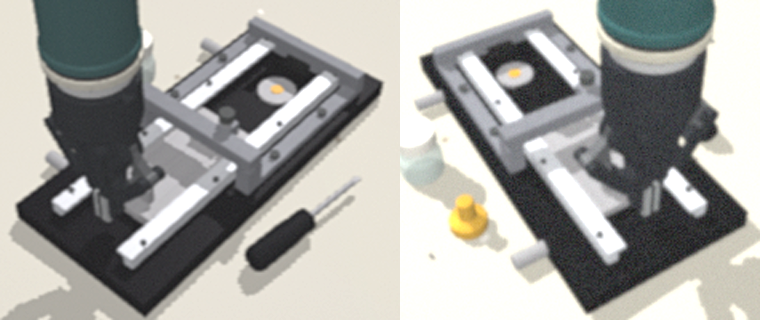

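The fingers stand closed behind the rear lug and between the rails, so I'll push.

In the tool's units: 0.022 m / 0.75 = 0.0293, 0.019 m / 0.75 = 0.0253.

```bash
python3 steer.py '[{"aperture":0, "sx":0.008}, {"aperture":0, "sx":0.016}, {"aperture":0, "sx":0.0213}, {"aperture":0, "sx":0.0253}, {"aperture":0, "sx":0.0293}]'; python3 steer.py '[{"aperture":0, "sx":0.004}, {"aperture":0, "sx":0.008}, {"aperture":0, "sx":0.012}, {"aperture":0, "sx":0.016}, {"aperture":0, "sx":0.02}]';python3 st.py
```

```text
time_s: 3.8
eef_pos: [0.5313, -0.0506, 0.0354]
tcp_rot: [0.724, 0.689, 0.0, -0.0]
ft_force: [0.6, 0.2, 0.1]
opening: -0.0002
grasp_force: 0.0
time_s: 4.3
eef_pos: [0.5322, -0.0377, 0.0354]
tcp_rot: [0.724, 0.69, -0.001, 0.001]
ft_force: [-1.2, -9.5, -0.5]
opening: 0.0001
grasp_force: 4.6
t 4.3 dock xyz [ 1.000e-01 -1.109e+02  3.540e+01] yaw err 0.0015628058666332656 Fdock y,z -9.56584170812377 -0.5338002064208702 open 8.743029550039216e-05
```

In the tool's units: 0.02 m / 0.75 = 0.0267, 0.016 m / 0.75 = 0.0213.

```bash
for k in 1; do python3 steer.py '[{"aperture":0, "sx":0.0053}, {"aperture":0, "sx":0.0107}, {"aperture":0, "sx":0.016}, {"aperture":0, "sx":0.0213}, {"aperture":0, "sx":0.0267}]'; done; python3 steer.py '[{"aperture":0, "sx":0.0053}, {"aperture":0, "sx":0.0107}, {"aperture":0, "sx":0.016}, {"aperture":0, "sx":0.0213}, {"aperture":0, "sx":0.0267}]'; python3 steer.py '[{"aperture":0, "sx":0.004}, {"aperture":0, "sx":0.008}, {"aperture":0, "sx":0.0107}, {"aperture":0, "sx":0.0107}]';python3 st.py
```

```text
time_s: 4.8
eef_pos: [0.5332, -0.0178, 0.0354]
tcp_rot: [0.724, 0.69, -0.001, 0.001]
ft_force: [-0.2, -9.9, 0.4]
opening: -0.0001
grasp_force: 4.9
time_s: 5.3
eef_pos: [0.5342, 0.0021, 0.0354]
tcp_rot: [0.724, 0.69, -0.001, 0.001]
ft_force: [-0.9, -9.6, 0.1]
opening: -0.0002
grasp_force: 4.9
time_s: 5.7
eef_pos: [0.5345, 0.0104, 0.0353]
tcp_rot: [0.724, 0.69, -0.001, 0.001]
ft_force: [-0.1, -8.2, 0.4]
opening: -0.0002
grasp_force: 4.0
t 5.7 dock xyz [ -0.  -62.7  35.3] yaw err 0.0015652014980105378 Fdock y,z -8.203264666134883 0.3617896141283625 open -0.00021946712776633933
```

In the tool's units: -0.1 m / 0.75 = -0.1333, -0.09 m / 0.75 = -0.12.

```bash
python3 steer.py '[{"aperture":0, "sx":-0.008}, {"aperture":0, "sx":-0.0107}, {"aperture":0, "sx":-0.0107, "sz":-0.0533}, {"aperture":0, "sx":-0.0107, "sz":-0.12}, {"aperture":0, "sx":-0.0107, "sz":-0.1333}]'>/dev/null; python3 steer.py '[{"aperture":0, "sx":0.04}, {"aperture":0, "sx":0.08}, {"aperture":0, "sx":0.12}, {"aperture":0, "sx":0.1293}, {"aperture":0, "sx":0.1293}]'; python3 st.py
python3 - <<'E'
from h import *
C=cams(); a=C["scene"]["img"][145:325,175:400]; b=C["side"]["img"][150:350,165:390]
i=np.hstack([cv2.resize(a,(400,320),interpolation=2),cv2.resize(b,(360,320),interpolation=2)]); cv2.imwrite("pics/over.png",cv2.convertScaleAbs(i,alpha=1.6,beta=15))
E
```

```text
time_s: 6.7
eef_pos: [0.5385, 0.1016, 0.1349]
tcp_rot: [0.724, 0.69, -0.0, -0.0]
ft_force: [-0.1, -0.2, -0.2]
opening: 0.0003
grasp_force: 0.0
t 6.7 dock xyz [ -0.6  28.6 134.9] yaw err 0.0025900911630878376 Fdock y,z -0.21420389880551996 -0.22331388342208516 open 0.0003184650772780189
```

View pics/over.png

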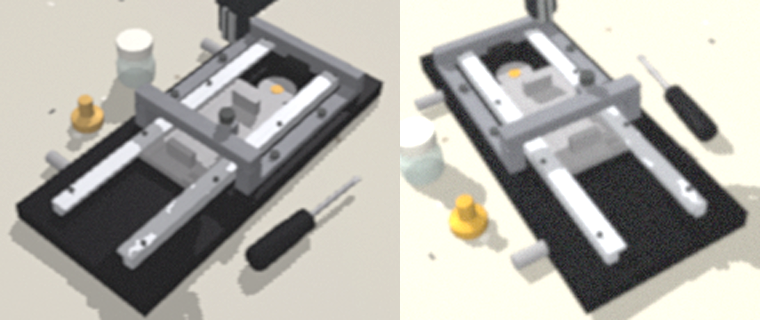

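The front lug is now clear of the bridge. Its top is near (246,94) in the left half and (541,78) in the right half. I'll check those against the prediction.

```bash
python3 - <<'E'
from h import *
C=cams();q=np.load("q.npy")
t=[("scene",np.array([175+246*225/400,145+90*180/320])),("side",np.array([165+141*225/360,150+77*200/320]))]
for n,p in t:
    f=least_squares(lambda v:proj(C[n],w(q[:3],(v[0],v[1],.046)))-p,[0,.05]);print(n,f.x)
for y in(.048,.052,.056):print(y,[proj(C[n],w(q[:3],(0,y,.046)))-p for n,p in t])
E
```

```text
scene [-0.0017126   0.05655206]
side [0.0052103  0.04836417]
0.048 [array([-2.18613344,  2.79379911]), array([-2.60834299,  1.15871667])]
0.052 [array([-0.82084165,  1.67684584]), array([-3.71206148, -0.09766262])]
0.056 [array([0.53784782, 0.56529397]), array([-4.80744164, -1.34455027])]
```

In the tool's units: 0.085 m / 0.75 = 0.1133, 0.08 m / 0.75 = 0.1067.

```bash
python3 steer.py '[{"aperture":0, "sz":0.04}, {"aperture":0, "sz":0.0733}, {"aperture":0, "sz":0.0933}, {"aperture":0, "sz":0.1067}, {"aperture":0, "sz":0.1133}]'; python3 steer.py '[{"aperture":0, "sz":0.0093}, {"aperture":0, "sz":0.0173}, {"aperture":0, "sx":0.004, "sz":0.0187}, {"aperture":0, "sx":0.008, "sz":0.0187}, {"aperture":0, "sx":0.012, "sz":0.0187}]'; python3 st.py
```

```text
time_s: 7.4
eef_pos: [0.5385, 0.1, 0.0495]
tcp_rot: [0.725, 0.689, -0.0, -0.0]
ft_force: [-0.2, -0.6, -0.7]
opening: -0.0001
grasp_force: 0.0
time_s: 7.9
eef_pos: [0.5397, 0.1102, 0.0367]
tcp_rot: [0.725, 0.689, 0.0, 0.0]
ft_force: [-0.2, 0.3, -0.7]
opening: -0.0001
grasp_force: 0.1
t 7.9 dock xyz [ 0.1 37.2 36.7] yaw err 0.0005943507683683347 Fdock y,z 0.2930021476873461 -0.700938936560194 open -0.00011359692362345348
```

In the tool's units: 0.019 m / 0.75 = 0.0253, 0.015 m / 0.75 = 0.02.

```bash
python3 steer.py '[{"aperture":0, "sx":0.004}, {"aperture":0, "sx":0.0093}, {"aperture":0, "sx":0.0147}, {"aperture":0, "sx":0.02}, {"aperture":0, "sx":0.0253}]'; python3 steer.py '[{"aperture":0, "sx":0.0053}, {"aperture":0, "sx":0.0107}, {"aperture":0, "sx":0.016}, {"aperture":0, "sx":0.0213}, {"aperture":0, "sx":0.0267}]'; python3 steer.py '[{"aperture":0, "sx":0.0027}, {"aperture":0, "sx":0.0053}, {"aperture":0, "sx":0.008}, {"aperture":0, "sx":0.0107}, {"aperture":0, "sx":0.0133}]'; python3 st.py
```

```text
time_s: 8.4
eef_pos: [0.5402, 0.127, 0.0367]
tcp_rot: [0.724, 0.69, -0.001, 0.001]
ft_force: [-0.0, -10.9, 2.2]
opening: 0.0001
grasp_force: 5.3
time_s: 8.9
eef_pos: [0.5411, 0.1469, 0.0367]
tcp_rot: [0.724, 0.69, -0.001, 0.001]
ft_force: [-0.7, -10.9, 2.6]
opening: 0.0
grasp_force: 5.5
time_s: 9.4
eef_pos: [0.5415, 0.1558, 0.0367]
tcp_rot: [0.724, 0.69, -0.002, 0.002]
ft_force: [0.1, -16.7, 2.8]
opening: -0.0
grasp_force: 7.9
t 9.4 dock xyz [-0.3 82.8 36.7] yaw err 0.0026040929061466045 Fdock y,z -16.656207106703537 2.8235731618171913 open -3.658320060965651e-05
```

In the tool's units: 0.005 m / 0.75 = 0.0067, 0.004 m / 0.75 = 0.0053.

```bash
for i in 1; do python3 steer.py '[{"aperture":0, "sx":0.0013}, {"aperture":0, "sx":0.0027}, {"aperture":0, "sx":0.004}, {"aperture":0, "sx":0.0053}, {"aperture":0, "sx":0.0067}]'|sed -n '2p;4p'; done; python3 steer.py '[{"aperture":0, "sx":0.0013}, {"aperture":0, "sx":0.0027}, {"aperture":0, "sx":0.004}, {"aperture":0, "sx":0.0053}]'|sed -n '2p;4p';python3 st.py
```

```text
eef_pos: [0.5417, 0.1615, 0.0367]
ft_force: [-0.0, -11.1, 2.0]
eef_pos: [0.5419, 0.1653, 0.0367]
ft_force: [-0.4, -12.0, 2.8]
t 10.3 dock xyz [-0.4 92.4 36.7] yaw err 0.0020881248644439854 Fdock y,z -12.016640229596064 2.8234756882196286 open 0.00020325357777658366
```

In the tool's units: 0.003 m / 0.75 = 0.004, 0.002 m / 0.75 = 0.0027.

```bash
python3 steer.py '[{"aperture":0, "sx":0.0013}, {"aperture":0, "sx":0.0027}, {"aperture":0, "sx":0.004}]'|sed -n '2p;4p';python3 steer.py '[{"aperture":0, "sx":0.0013}, {"aperture":0, "sx":0.0027}]'|sed -n '2p;4p';python3 st.py
```

```text
eef_pos: [0.542, 0.1681, 0.0367]
ft_force: [0.2, -13.4, 3.1]
eef_pos: [0.5421, 0.1697, 0.0367]
ft_force: [-0.6, -15.6, 3.4]
t 10.8 dock xyz [-0.5 96.8 36.7] yaw err 0.0025345119260549165 Fdock y,z -15.616989269923566 3.411788800122625 open 0.00017212672480655696
```

In the tool's units: 0.002 m / 0.75 = 0.0027, 0.0014 m / 0.75 = 0.0019.

```bash
python3 - <<'E'
from h import *
np.save("ref.npy",camrig.snapshot("side")["img"])
E
python3 steer.py '[{"aperture":0, "sx":0.0009}, {"aperture":0, "sx":0.0019}, {"aperture":0, "sx":0.0027}]'|sed -n '2p;4p'; python3 st.py
```

```text
eef_pos: [0.5422, 0.1713, 0.0367]
ft_force: [0.4, -17.4, 3.6]
t 11.15 dock xyz [-0.5 98.4 36.7] yaw err 0.0027467704561405792 Fdock y,z -17.32882018393438 3.647451783894959 open 0.0004964572035543375
```

```bash
python3 - <<'E'
from h import *
q=np.load("q.npy");s=camrig.snapshot("side")
p=proj(s,w(q[:3],(.026,q[4]+.017,.088)));print(p)
u,v=p.round().astype(int);f=lambda i:cv2.resize(i[v-30:v+35,u-35:u+35],None,fx=5,fy=5,interpolation=2)
cv2.imwrite("pics/k1.png",cv2.convertScaleAbs(np.hstack([f(np.load("ref.npy")),f(s["img"])]),alpha=1.6,beta=15))
E
```

```text
[280.70742513 192.43819107]
```

View pics/k1.png

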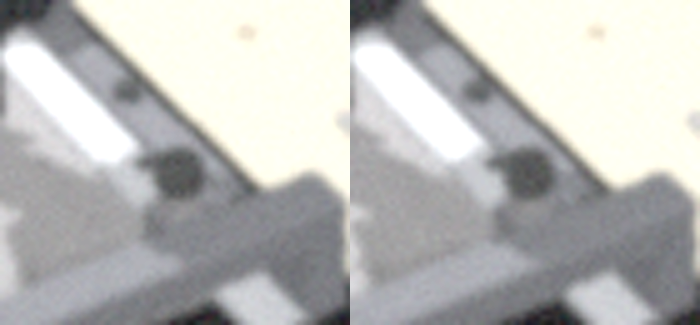

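The knob is visible at about (180,173) in the left half and (528,173) in the right half, so the catch is still up. I'll push on in small steps and track the knob numerically.

In the tool's units: 0.0014 m / 0.75 = 0.0019, 0.0007 m / 0.75 = 0.0009.

```bash
cat > k.py <<'E'
from h import *
i=camrig.snapshot("side")["img"];ref=np.load("ref.npy")
u,v=281-35+36,192-30+35
t=ref[v-6:v+5,u-6:u+7];m=cv2.matchTemplate(i[v-16:v+20,u-14:u+15],t,cv2.TM_CCOEFF_NORMED)
l=cv2.minMaxLoc(m);print("knob shift",l[3][0]-8,l[3][1]-10,round(l[1],3))
E
python3 k.py; for a in 1; do python3 steer.py '[{"aperture":0, "sx":0.0009}, {"aperture":0, "sx":0.0019}, {"aperture":0, "sx":0.0019}]'|sed -n '2p;4p'; python3 k.py; done
```

```text
knob shift 0 0 0.981
eef_pos: [0.5424, 0.1735, 0.0367]
ft_force: [0.2, -12.9, 2.8]
knob shift 1 5 0.739
```

```bash
python3 steer.py '[{"aperture":0, "sx":0.0009}, {"aperture":0, "sx":0.0019}, {"aperture":0, "sx":0.0019}]'|sed -n '2p;4p'; python3 k.py; python3 st.py
```

```text
eef_pos: [0.5426, 0.1748, 0.0367]
ft_force: [-0.7, -13.7, 2.4]
knob shift 1 5 0.738
t 11.95 dock xyz [ -0.2 101.9  36.7] yaw err 0.002363675502349949 Fdock y,z -13.265169572447801 3.021068169040777 open -0.00010212157450467221
```

The catch has dropped: the knob is 5 px lower and the force fell. I'll back off and lift.

In the tool's units: -0.07 m / 0.75 = -0.0933, -0.03 m / 0.75 = -0.04.

```bash
python3 steer.py '[{"aperture":0, "sx":-0.0053}, {"aperture":0, "sx":-0.0133}, {"aperture":0, "sx":-0.02}, {"aperture":0, "sx":-0.02, "sz":-0.04}, {"aperture":0, "sx":-0.02, "sz":-0.0933}]'; python3 steer.py '[{"aperture":0, "sz":-0.0533}, {"aperture":0, "sz":-0.0933}, {"aperture":0, "sz":-0.0933}, {"aperture":0, "sz":-0.0933}, {"aperture":0, "sz":-0.0933}]'; python3 k.py; python3 - <<'E'
from h import *
C=cams(); a=C["scene"]["img"][145:325,175:400]; b=C["side"]["img"][150:350,165:390]
i=np.hstack([cv2.resize(a,(400,320),interpolation=2),cv2.resize(b,(360,320),interpolation=2)]); cv2.imwrite("pics/end.png",cv2.convertScaleAbs(i,alpha=1.6,beta=15))
E
```

```text
time_s: 12.45
eef_pos: [0.54, 0.1621, 0.1052]
tcp_rot: [0.725, 0.689, -0.002, -0.002]
ft_force: [0.4, 0.8, -0.9]
opening: 0.0001
grasp_force: 0.0
time_s: 12.95
eef_pos: [0.5409, 0.1624, 0.1752]
tcp_rot: [0.725, 0.689, -0.001, -0.001]
ft_force: [0.0, 0.0, 0.2]
opening: 0.0002
grasp_force: 0.0
knob shift 1 6 0.739
```

View pics/end.png

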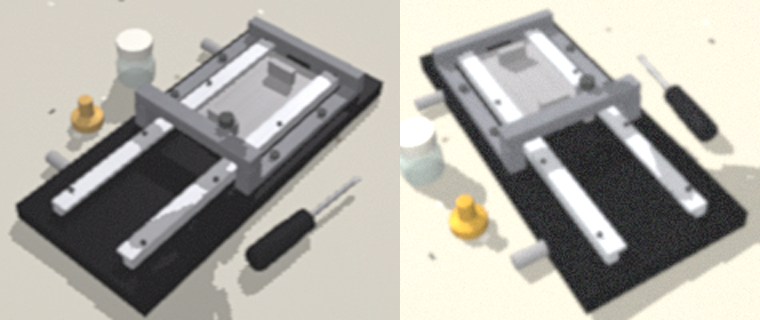

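The gate covers the well, the knob at (226,120) in the left half has dropped, and the jar, mount and driver look unmoved. The arm is clear, so I'm handing in.

```bash
python3 -c "
from bench import r, camrig, workorder, monitor
print(workorder.close_job())"
```

```text
the job is handed in; nothing more can be done
None
```

The gate is shut over the well with the catch dropped behind it and the arm clear; the highest push force I read was about 17 N, the small things were not moved, and I handed the job in at about 13 s (it gave no verdict back).

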